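Reset the length stop of a bench jig

TASK

Set the jig's sliding stop to the length of the pattern piece lying in the channel: pull up the stop's black plunger knob, slide the stop along its rail to the last hole before its plate would run into that piece, and let the plunger drop fully home into that hole. Leave the pattern piece at the end block and do not disturb the other two pieces, the hammer, the tin or the tray.

Things in the scene. Friction and masses are not known exactly. Their poses are not given: they have to be found in the camera images.
- jig: Length jig, fixed: plywood board 250 mm along its x (-105 to +145) by 320 mm along y (-160 to +160), 18 mm thick. Origin at bench height, z up. An aluminium index rail (50 mm wide, top 43 mm above the bench) runs along y at x = -55 mm; the channel for the pattern piece beside it at x = +5 mm. The other two pieces lie on the board past a 12 mm fence, at x about 65 and 113 mm.
- hole0 (a point): First of five round holes, 15 mm across and 40 mm apart, on the rail's centre line: this point is at the mouth of the hole that the plunger starts in, at jig x = -55, y = -105 mm, 43 mm above the bench; the others follow at jig y = -65, -25, +15, +55 mm.
- stop (a joint): Travel of the sliding stop in m, growing towards the jig's +y (towards the end block); range -0.012 to 0.161. Holes at 0 (start), 0.04, 0.08, 0.12, 0.16; a pin in its hole has 1.5 mm of play each way. Grey saddle 62 x 50 mm, top 68 mm above the bench; slides with about 1.5 N of friction, cannot lift or turn. From the stop plate's face to the end block it is 0.210 m minus this value.
- plunger (a joint): Lift of the spring plunger in m: 0 fully home, 0.022 upper limit. Its 12 mm pin with rounded tip reaches 12 mm below the rail's top, so the stop slides once this is above about 0.0125. Pulling takes 7 N at 0 to 10 N at full lift; let go, the spring drives it down. Over solid rail it rests at about 0.012; within some 4 mm of a hole its tip centres itself and drops in.
- knob (a point): Middle of the black cylindrical plunger knob (axis vertical): 34 mm across, 30 mm tall, this point 14 mm below its flat top, 99 mm above the bench when home. Below it is a steel collar 24 mm across, its top 18 mm below this point when home, on the saddle whose top is 31 mm below this point. It moves with the stop and the plunger.
- stop_face (a point): Point at the middle of the stop plate's face that looks to the jig's +y (towards the pattern piece), 43 mm above the bench. The steel plate is 10 mm thick, reaches 56 mm across the channel and spans 22 to 62 mm above the bench.
- end_face (a point): Point on the face of the fixed dark steel end block that closes the channel at its +y end (jig x = 5, y = 130 mm), 43 mm above the bench. The block is 58 mm wide, 20 mm thick and 34 mm high above the board.
- short_piece: Loose pine batten 85 mm long, 40 mm wide, 20 mm thick, with two dark drilled holes. Origin on the underside at the middle of its +y end (the end towards the end block); it extends 85 mm along its own -y. Lies either in the jig's channel (origin at jig x = 5 mm, y = 128 mm) or on the board beyond the fence; which of the three lies in the channel varies.
- middle_piece: Loose pine batten 125 mm long, 40 mm wide, 20 mm thick, with two dark drilled holes. Origin on the underside at the middle of its +y end (the end towards the end block); it extends 125 mm along its own -y. Lies either in the jig's channel (origin at jig x = 5 mm, y = 128 mm) or on the board beyond the fence; which of the three lies in the channel varies.
- long_piece: Loose pine batten 165 mm long, 40 mm wide, 20 mm thick, with two dark drilled holes. Origin on the underside at the middle of its +y end (the end towards the end block); it extends 165 mm along its own -y. Lies either in the jig's channel (origin at jig x = 5 mm, y = 128 mm) or on the board beyond the fence; which of the three lies in the channel varies.
- hammer: Loose hammer 260 mm long lying on the bench to the jig's +y side; bystander..
- tin: Loose steel tin, 80 mm across, 100 mm tall, on the bench to the jig's -y side; bystander. Origin at the centre of its underside.
- tray: Loose grey open tray 120 x 160 x 45 mm on the bench to the jig's -y side; bystander. Origin at the centre of its underside.

How it is judged:
By the outcome, as a careful person would: the job done as asked, in the order asked, and still so for the second after the job is handed in, with the robot touching nothing.
It also fails if it takes over 38 s, if anything falls off the work surface, if the arm or the gripper's body presses on something with over 40 N, if the wrist force passes 120 N, or if a joint passes its speed limit or range.

ROBOT

A 6-joint arm with a two-finger parallel gripper is mounted at the origin on the work surface. World frame = base frame: x ahead of the robot, y to its left, z up, the work surface at z = 0. Lengths are in mm, angles in rad, forces in N, time in s.
With the tool pointing down it reaches from about 400 to 925 mm from the base axis. Payload 12.5 kg.
Tool frame: the origin (TCP) lies midway between the tips of the shut fingers; the grasp point (between the pads) lies 19 mm behind it (env.tcp_to_grasp is the distance from the TCP to the grasp point, in mm); z points along the fingers, y is the line along which they close (so a half turn about z gives the same grasp; the last joint's range is limited). The gripper opens to 95 mm and grips with 3 to 60 N. Pads are 20 mm wide; open, the fingers measure 119 mm over their backs; the gripper's body (75 mm by 180 mm) begins 59 mm behind the grasp point.
Start: joints at [1.086, 0.491, 1.559, -0, 1.092, -0.106], TCP at [231.114, 580.718, 214.661] pointing down, gripper open.
Joint ranges: [-3.1, 3.1], [-0.84, 2.19], [0.05, 2.79], [-1.13, 4.28], [0.06, 2.93], [-2.69, 2.69]. Speed limits (rad/s): [2.22, 2.22, 2.79, 3.14, 3.14, 3.14].

INTERFACE

Orientations are given as [roll, pitch, yaw] about the fixed x, y, z axes, in that order (R = Rz(yaw) Ry(pitch) Rx(roll)).
In Python, from cell import env gives the robot as it stands. The module is installed in compiled form; this text tells all that it offers.
- The arm moves only by the tool step_arm, never from a script. Its argument "plan" is a list that holds one entry, the list of rows, each a list of 5 numbers: the shift along the tool's x, y, z in mm, then the turn about the tool's z in degrees, then the opening, from -1 (shut) to 1 (fully open). A call has 1 to 8 rows; each row is the pose to reach, as a shift and turn from the pose commanded when the call began, along the tool's axes at that moment; what a row does not reach only later rows make up. A row lasts 1/12 s, in which the tool goes at most 41.7 mm and 7.16 degrees, less where a joint would pass 70% of its speed; a pose out of reach is approached as far as the arm can. A call with a gripper value outside its range is refused whole. The fingers move at their own pace and stop on an object; the grip force is fixed at half the most. Time passes only in rows, so rows that repeat a pose let the fingers close. It gives the time, the measured TCP pose, the force, the opening and the grip force at its end, in the units of the state.
- env.state(): the state, without advancing time (a new reading comes with each control period).
- env.read_camera(name): name is "scene" or "top"; returns the picture (400x640x3 uint8, blue, green, red); there is no depth.
- env.get_calibration(name): a dict with "K" (3x3 intrinsics, pixels), "extrinsics" (4x4, takes a point from world to camera coordinates). Camera axes: x right, y up, looking along -z (the intrinsics and any distortion apply to the point x, -y, -z); pixel columns grow to the right and rows downward; lengths in mm; the calibration is good to about 2 mm. A picture is of the moment at which its call begins. get_calibration takes no time and is no camera call.
- env.job_done(): hands the job in; it is judged then, once.
The state is a dict: "t": time; "joints": joint angles; "qvel": joint speeds; "tau": joint torques, N m; "eef_pos": TCP position; "tcp_rot": TCP orientation; "ft_force": force on the tool from outside, world axes, zero at the start; "moment": the same for the moment, N m; "opening": opening from 0.0 (shut) to 1.0 (fully open); "grip_force": force on a finger pad.
Only numpy, scipy, OpenCV 4.12 (cv2) and the standard library are available. Lean on these libraries where they do the work, as an engineer would, in place of code of your own. Each camera call takes 0.05 s, during which the arm holds its last target. There are 200 camera calls.

## Working session

There is one attempt and no reset: what is moved stays moved. The work goes in short steps, Python scripts to look and compute and a tool call to move; the robot and the scene stay as the last step left them, time stands still between calls to the robot, and variables do not carry over. Pictures are saved under pics/ and viewed, at most 10 in all, crops included, and the job is handed in when it is done.

Besides the shell and the picture viewer there is one more tool, called after "Call:" in YAML: its name, and indented under it one key for each argument. step_arm: Moves the arm, as the interface text tells. Its arguments: {"type":"object","properties":{"plan":{"type":"array"}},"required":["plan"]}

```bash
mkdir -p pics
python3 - <<'E'
from cell import env
import cv2
for n in("scene","top"):
    cv2.imwrite(f"pics/{n}0.png",env.read_camera(n)); c=env.get_calibration(n); print(n,c["K"],c["extrinsics"],[k for k in c])
    print(c.get("distortion"))
s=env.state(); print(s["t"],s["eef_pos"],s["tcp_rot"],s["opening"],env.tcp_to_grasp)
E
```

```text
scene [[360.89907443   0.         323.14830773]
 [  0.         360.89907443 194.6411336 ]
 [  0.           0.           1.        ]] [[ 6.56988460e-01  7.53762632e-01 -1.44241918e-02 -3.85897920e+02]
 [-6.21542131e-01  5.52373494e-01  5.55489786e-01  2.91444839e+02]
 [ 4.26674985e-01 -3.55985136e-01  8.31398244e-01 -1.12199601e+03]
 [ 0.00000000e+00  0.00000000e+00  0.00000000e+00  1.00000000e+00]] ['K', 'extrinsics']
None
top [[387.22315214   0.         322.67306419]
 [  0.         387.22315214 202.94739009]
 [  0.           0.           1.        ]] [[ 1.24944964e-02 -9.99894757e-01 -7.37309425e-03  1.86686172e+01]
 [ 9.94515994e-01  1.16608998e-02  1.03932481e-01 -5.60678504e+02]
 [-1.03835566e-01 -8.63124417e-03  9.94557025e-01 -8.96552583e+02]
 [ 0.00000000e+00  0.00000000e+00  0.00000000e+00  1.00000000e+00]] ['K', 'extrinsics']
None
0.1 [231.02439251 580.51484406 214.12159345] [-3.14061534e+00 -9.22746336e-05  2.76275581e+00] 0.999103807487515 18.8
```

View pics/scene0.png

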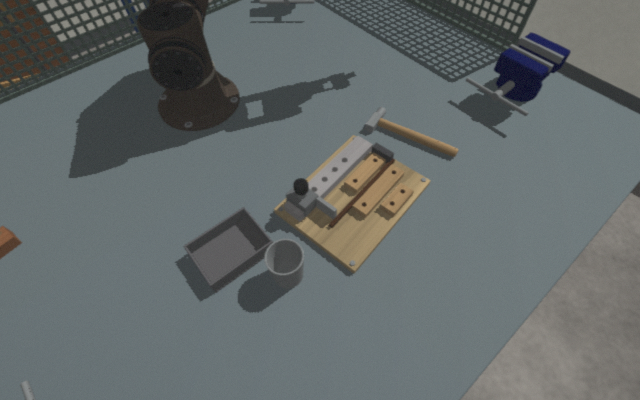

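View pics/top0.png

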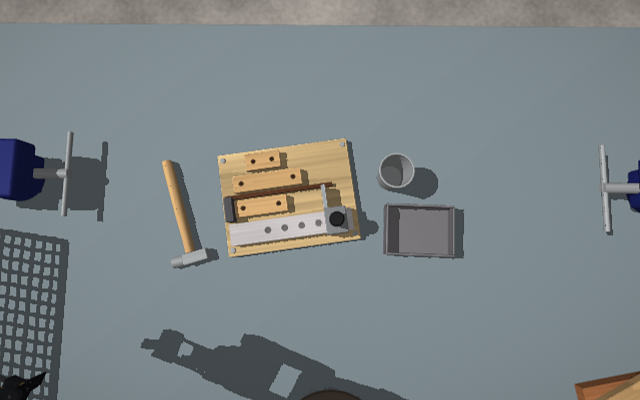

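The top view shows the jig with its end block at (230,208), and the knob at (337,218). The channel piece spans columns 236–288 and looks like the middle one; past the fence, the others span 233–301 and 245–286. I'll zoom in to measure.

Run:
```python
import cv2
a=cv2.imread("pics/top0.png")[130:262,212:372]
cv2.imwrite("pics/topz.png",cv2.resize(a,None,fx=5,fy=4.5*10/9 if 0 else 4.5,interpolation=cv2.INTER_CUBIC))
b=cv2.imread("pics/scene0.png")[125:275,260:440]
cv2.imwrite("pics/scz.png",cv2.resize(b,None,fx=4,fy=4,interpolation=cv2.INTER_CUBIC))
```

```text
(no output)
```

View pics/topz.png

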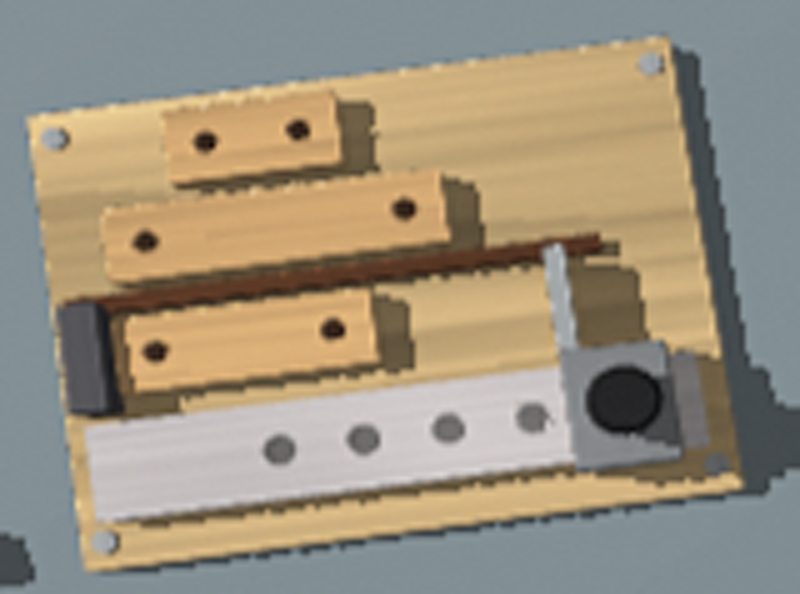

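View pics/scz.png

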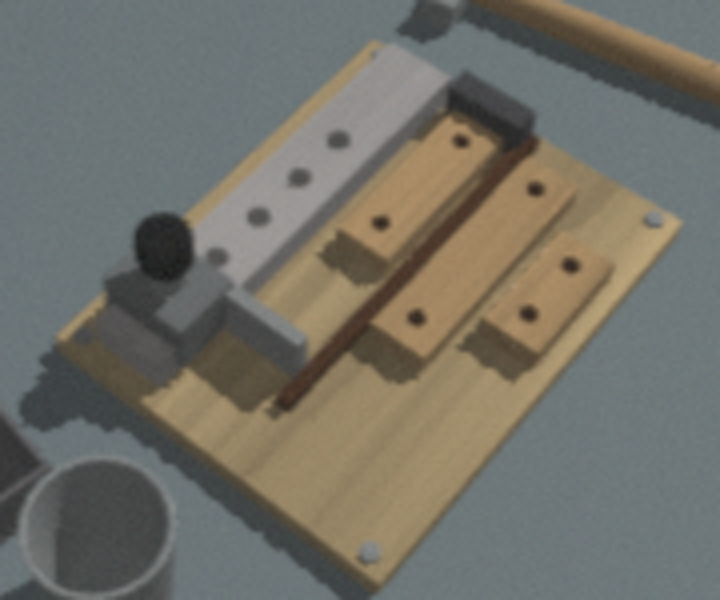

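The zoomed top view shows three distinct lengths. The channel holds the middle piece (125 mm), so the target is hole 2 (travel 80 mm, 3 mm left over at the plate). The free holes are at (280,450), (364,440), (449,429) and (533,418), and the knob is at (625,399). The scene crop agrees. Next I'll fit the jig pose.

```bash
cat > h.py <<'E'
import numpy as np
from cell import env
def proj(n,P):
    c=env.get_calibration(n); p=np.c_[P,np.ones(len(P))]@np.array(c["extrinsics"]).T
    q=np.c_[p[:,0],-p[:,1],-p[:,2]]@np.array(c["K"]).T
    return q[:,:2]/q[:,2:]
def jig2w(p,P):
    c,s=np.cos(p[2]),np.sin(p[2]); P=np.asarray(P,float)
    return np.c_[p[0]+c*P[:,0]-s*P[:,1],p[1]+s*P[:,0]+c*P[:,1],P[:,2]]
E
python3 - <<'E'
from h import *
from scipy.optimize import least_squares
J=[[145,160,18],[145,-160,18],[-105,-160,18],[-105,160,18],[-55,55,43],[-55,15,43],[-55,-25,43],[-55,-65,43],[-55,-105,113]]
T=np.array([[30,117],[667,38],[743,487],[88,570],[280,450],[364,440],[449,429],[533,418],[625,399]])/[5,4.5]+[211.6,129.6]
S=np.array([[682,222],[380,592],[57,340],[375,40],[339,140],[300,177],[259,216],[217,257],[163,232]])/4+[259.6,124.6]
ft=lambda p:(proj("top",jig2w(p,J))-T); fs=lambda p:(proj("scene",jig2w(p,J))-S)[:8]
for f in(ft,fs,lambda p:np.r_[ft(p),fs(p)]):
    r=least_squares(lambda p:f(p).ravel(),[600,20,0.1],loss="soft_l1",x_scale=[10,10,.1]); p=r.x
    print(p.round(3),np.abs(f(p)).max(0).round(2))
print(f(p).round(1))
print("knob",jig2w(p,[[-55,-105,99],[-55,-25,99]]).round(1))
E
```

```text
[5.57276e+02 1.07212e+02 1.52000e-01] [0.92 0.74]
[5.60262e+02 1.05419e+02 1.53000e-01] [1.21 0.81]
[5.58281e+02 1.06690e+02 1.52000e-01] [0.98 1.82]
[[-0.6 -0.8]
 [ 0.9 -1.1]
 [ 0.8  0. ]
 [-0.7  0.2]
 [ 0.3 -0.4]
 [ 0.4 -0.5]
 [ 0.4 -0.5]
 [ 0.5 -0.4]
 [-0.2 -0.5]
 [ 0.9 -0.7]
 [-0.1 -1.8]
 [-1.  -1.3]
 [-0.2 -1.1]
 [-0.1 -0.6]
 [-0.2 -0.3]
 [-0.2 -0.3]
 [-0.3 -0.3]]
knob [[519.8  -5.4  99. ]
 [507.7  73.7  99. ]]
```

```bash
cat >> h.py <<'E'
from scipy.spatial.transform import Rotation as R
def shift(target,yaw):
    s=env.state(); r=R.from_euler("xyz",s["tcp_rot"]); d=r.inv().apply(np.array(target)-s["eef_pos"])
    t=-np.degrees((yaw-s["tcp_rot"][2]+np.pi)%(2*np.pi)-np.pi)
    print("t",round(s["t"],2),"pos",np.round(s["eef_pos"],1),"rot",np.round(s["tcp_rot"],3),"shift",d.round(1),"turn",t.round(1))
E
python3 -c "
from h import *
shift([519.8,-5.4,180],3.294)"
```

```text
t 0.1 pos [231.  580.5 214.1] rot [-3.141 -0.     2.763] shift [-485.  -437.5   34.5] turn -30.4
```

Call:
step_arm:
  plan:
    - [[-30, -27, 2, 0, 1], [-60, -54, 4, -4, 1], [-90, -81, 6, -8, 1], [-120, -108, 8, -12, 1], [-150, -135, 10, -15, 1], [-180, -162, 12, -18, 1], [-210, -189, 14, -20, 1], [-240, -216, 16, -22, 1]]

```text
t: 0.77
eef_pos: [374.5, 289.5, 198.5]
tcp_rot: [3.142, -0.0, -3.134]
ft_force: [0.2, 0.4, 0.2]
opening: 0.998
grip_force: 0.0
```

```bash
python3 -c "
from h import *
shift([519.8,-5.4,180],3.294)"
```

```text
t 0.77 pos [374.5 289.5 198.5] rot [ 3.142 -0.    -3.134] shift [-143.1 -295.9   18.5] turn -8.3
```

Call:
step_arm:
  plan:
    - [[-18, -37, 2, -2, 1], [-36, -74, 4, -4, 1], [-54, -111, 6, -6, 1], [-72, -148, 8, -8, 1], [-90, -185, 10, -8, 1], [-108, -222, 12, -8, 1], [-126, -260, 14, -8, 1], [-143, -295.5, 18, -8.3, 1]]

```text
t: 1.43
eef_pos: [519.4, -5.8, 180.6]
tcp_rot: [-3.142, 0.0, -2.992]
ft_force: [0.9, -0.2, -0.2]
opening: 0.998
grip_force: 0.0
```

```bash
python3 -c "
from h import *
import cv2
shift([519.8,-5.4,84],3.294)
for n in ('top','scene'):
    a=env.read_camera(n)
    u,v=proj(n,np.array([[519.8,-5.4,113]]))[0]; print(n,u,v); u,v=int(u),int(v)
    b=cv2.resize(a[v-50:v+50,u-60:u+60],None,fx=5,fy=5,interpolation=cv2.INTER_CUBIC)
    cv2.imwrite('pics/a_'+n+'.png',b)
a=cv2.imread('pics/a_top.png');b=cv2.imread('pics/a_scene.png');cv2.imwrite('pics/a.png',cv2.resize(np.hstack([a,b]),(800,333)))
"
```

```text
t 1.43 pos [519.4  -5.8 180.6] rot [-3.142  0.    -2.992] shift [-0.5  0.3 96.6] turn -0.2
top 336.4089355215031 217.75431596909658
scene 300.6709422615987 182.00837948485614
```

View pics/a.png

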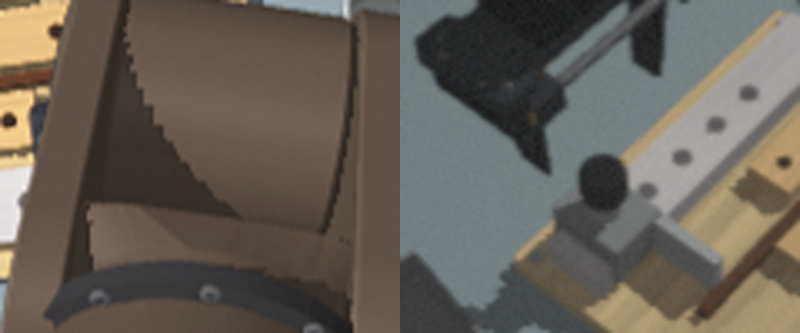

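The top view is blocked by the arm. The scene view shows the open fingers straddling the knob, well clear of it, so I'll descend and close.

Call:
step_arm:
  plan:
    - [[0, 0, 25, 0, 1], [0, 0, 50, 0, 1], [0, 0, 70, 0, 1], [0, 0, 85, 0, 1], [0, 0, 93, 0, 1], [0, 0, 96, 0, 1], [0, 0, 96, 0, 1], [0, 0, 96, 0, 0]]

```text
t: 2.2
eef_pos: [519.0, -3.3, 85.2]
tcp_rot: [-3.141, 0.001, -2.991]
ft_force: [0.5, -0.3, 0.1]
opening: 0.968
grip_force: 0.0
```

Call:
step_arm:
  plan:
    - [[0, 0, 0, 0, -0.1], [0, 0, 0, 0, -0.2], [0, 0, 0, 0, -0.3], [0, 0, 0, 0, -0.5], [0, 0, 0, 0, -1], [0, 0, 0, 0, -1], [0, 0, 0, 0, -1], [0, 0, 0, 0, -1]]

```text
t: 2.87
eef_pos: [518.7, -3.5, 84.6]
tcp_rot: [3.141, 0.0, -2.992]
ft_force: [-0.3, 0.4, 0.7]
opening: 0.426
grip_force: 0.0
```

Call:
step_arm:
  plan:
    - [[0, 0, 0, 0, -1], [0, 0, 0, 0, -1], [0, 0, 0, 0, -1], [0, 0, 0, 0, -1], [0, 0, 0, 0, -1], [0, 0, 0, 0, -1]]

```text
t: 3.37
eef_pos: [518.8, -3.7, 84.6]
tcp_rot: [-3.141, 0.0, -2.992]
ft_force: [0.6, -3.8, -0.7]
opening: 0.348
grip_force: 30.0
```

Gripped at 33 mm, 30 N. I'll lift 17 mm.

Call:
step_arm:
  plan:
    - [[0, 0, -3, 0, -1], [0, 0, -6, 0, -1], [0, 0, -9, 0, -1], [0, 0, -12, 0, -1], [0, 0, -15, 0, -1], [0, 0, -17, 0, -1], [0, 0, -17, 0, -1], [0, 0, -17, 0, -1]]

```text
t: 4.03
eef_pos: [518.7, -3.3, 101.6]
tcp_rot: [3.141, 0.0, -2.992]
ft_force: [2.5, 0.6, -9.6]
opening: 0.347
grip_force: 30.0
```

```bash
python3 -c "
from h import *
import cv2
s=env.state(); print(s['eef_pos'],s['tcp_rot'],s['ft_force'])
print(jig2w([558.28,106.69,.152],[[-55,-105,99],[-55,-25,99]]))
shift([507.7,73.7,s['eef_pos'][2]],3.294)
a=env.read_camera('scene')[130:230,250:390];cv2.imwrite('pics/b.png',cv2.resize(a,None,fx=5,fy=5,interpolation=cv2.INTER_CUBIC))"
```

```text
[518.65109756  -3.29237197 101.6322035 ] [ 3.14131569e+00  3.45486905e-05 -2.99154408e+00] [ 2.51772062  0.6458522  -9.62406054]
[[519.81275198  -5.42721915  99.        ]
 [507.69952202  73.6503988   99.        ]]
t 4.03 pos [518.7  -3.3 101.6] rot [ 3.141  0.    -2.992] shift [-0.7 77.8  0. ] turn -0.1
```

View pics/b.png

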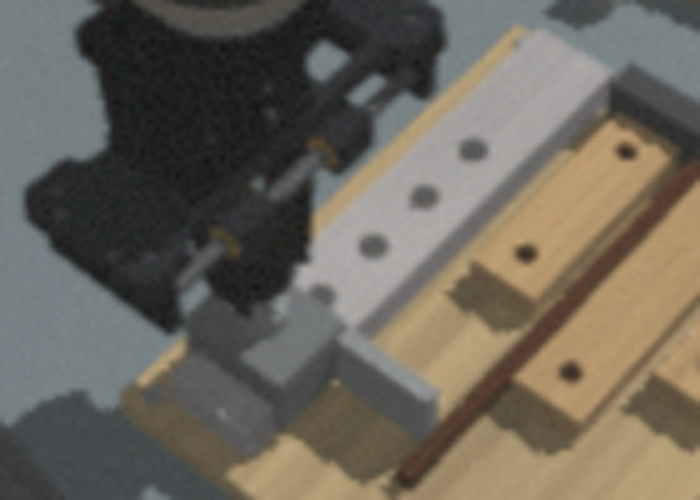

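The wrist force of 9.6 N matches the spring at 17 mm lift. The side force while gripping suggests the pin was against its hole's +y wall, so I'll slide about 78.5 mm.

Call:
step_arm:
  plan:
    - [[0, 5, 0, 0, -1], [0, 15, 0, 0, -1], [0, 27, 0, 0, -1], [0, 40, 0, 0, -1], [0, 53, 0, 0, -1], [0, 64, 0, 0, -1], [0, 71, 0, 0, -1], [0, 74, 0, 0, -1]]

```text
t: 4.75
eef_pos: [507.3, 71.2, 101.6]
tcp_rot: [3.141, -0.0, -2.99]
ft_force: [1.2, -0.9, -9.9]
opening: 0.35
grip_force: 30.0
```

Call:
step_arm:
  plan:
    - [[0, 2, 0, 0, -1], [0, 4, 0, 0, -1], [0, 4.5, 0, 0, -1], [0, 4.5, 0, 0, -1], [0, 4.5, 0, 0, -1]]

```text
t: 5.17
eef_pos: [506.9, 74.1, 101.6]
tcp_rot: [3.141, -0.0, -2.992]
ft_force: [0.2, 1.8, -9.1]
opening: 0.349
grip_force: 30.0
```

```bash
python3 -c "
from h import *
import cv2
s=env.state()
shift([507.7,73.7,s['eef_pos'][2]],3.294); print(s['ft_force'])
a=env.read_camera('scene')[130:230,250:390];cv2.imwrite('pics/c.png',cv2.resize(a,None,fx=5,fy=5,interpolation=cv2.INTER_CUBIC))"
```

```text
t 5.17 pos [506.9  74.1 101.6] rot [ 3.141 -0.    -2.992] shift [-0.7 -0.5 -0. ] turn -0.2
[ 0.24623386  1.77575413 -9.06197349]
```

View pics/c.png

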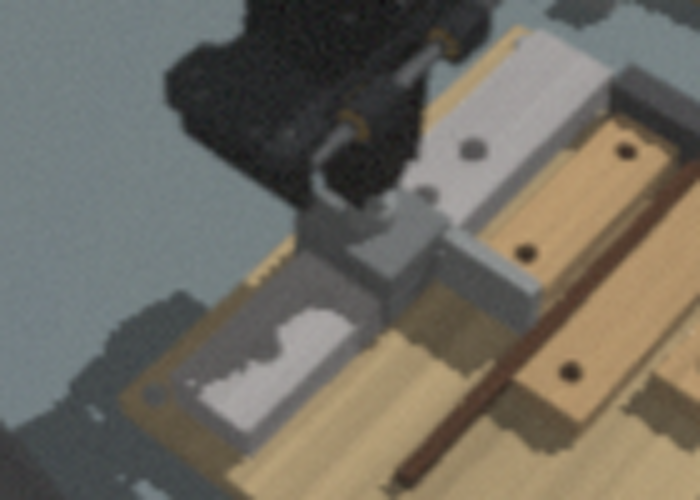

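The scene view shows the plate just short of the piece, with the next hole (425,193) in the same place relative to the saddle as it was at the start. The stop is over hole 2, so I'll lower the plunger gently.

Call:
step_arm:
  plan:
    - [[0, 0, 2, 0, -1], [0, 0, 4, 0, -1], [0, 0, 6, 0, -1], [0, 0, 8, 0, -1], [0, 0, 10, 0, -1], [0, 0, 10, 0, -1]]

```text
t: 5.72
eef_pos: [506.9, 74.1, 91.2]
tcp_rot: [3.142, -0.0, -2.992]
ft_force: [-0.5, 0.3, -8.7]
opening: 0.348
grip_force: 30.0
```

The lift is about 7 mm and the spring is still pulling down, so the tip is inside the hole. I'll lower it the rest of the way.

Call:
step_arm:
  plan:
    - [[0, 0, 2, 0, -1], [0, 0, 4, 0, -1], [0, 0, 6, 0, -1], [0, 0, 6.5, 0, -1], [0, 0, 6.5, 0, -1], [0, 0, 6.5, 0, -1]]

```text
t: 6.22
eef_pos: [507.0, 74.1, 85.1]
tcp_rot: [3.142, -0.0, -2.992]
ft_force: [-1.7, -1.0, -6.9]
opening: 0.346
grip_force: 30.0
```

Call:
step_arm:
  plan:
    - [[0, 0, 0, 0, 0], [0, 0, 0, 0, 0.5], [0, 0, 0, 0, 0.8], [0, 0, 0, 0, 0.8], [0, 0, 0, 0, 0.8], [0, 0, 0, 0, 0.8], [0, 0, 0, 0, 0.8], [0, 0, 0, 0, 0.8]]

```text
t: 6.88
eef_pos: [507.1, 74.2, 85.2]
tcp_rot: [3.142, 0.0, -2.992]
ft_force: [-0.6, 0.6, 0.3]
opening: 0.852
grip_force: 0.0
```

Call:
step_arm:
  plan:
    - [[0, 0, -5, 0, 0.8], [0, 0, -20, 0, 0.8], [0, 0, -45, 0, 0.8], [0, 0, -75, 0, 0.8], [0, 0, -105, 0, 0.8], [0, 0, -130, 0, 0.8], [0, 0, -140, 0, 0.8], [0, 0, -140, 0, 0.8]]

```text
t: 7.55
eef_pos: [507.7, 74.2, 227.4]
tcp_rot: [-3.141, 0.004, -2.991]
ft_force: [0.3, -0.6, 0.3]
opening: 0.898
grip_force: 0.0
```

Call:
step_arm:
  plan:
    - [[0, 25, 0, 0, 0.8], [0, 60, 0, 0, 0.8], [0, 95, 0, 0, 0.8], [0, 130, 0, 0, 0.8], [0, 165, 0, 0, 0.8], [0, 200, 0, 0, 0.8], [0, 230, 0, 0, 0.8], [0, 245, 0, 0, 0.8]]

```text
t: 8.22
eef_pos: [469.1, 319.1, 223.2]
tcp_rot: [-3.141, -0.002, -2.99]
ft_force: [0.8, 0.9, -0.7]
opening: 0.9
grip_force: 0.0
```

```bash
python3 -c "
from h import *
import cv2
s=env.state();print(s['t'],s['eef_pos'],s['ft_force'])
p=[558.28,106.69,.152]
for n in('top','scene'): print(n,proj(n,jig2w(p,[[-55,-25,113],[-55,-25,125]])).round(1))
a=env.read_camera('scene')[125:225,260:400];b=env.read_camera('top')[130:230+32,212:372]
b=cv2.resize(b,(400,330),interpolation=cv2.INTER_CUBIC);a=cv2.resize(a,(400,286),interpolation=cv2.INTER_CUBIC)
cv2.imwrite('pics/d.png',np.hstack([b,cv2.copyMakeBorder(a,0,44,0,0,0)]))"
```

```text
8.2167 [469.06947332 319.07017479 223.18314841] [ 0.78085219  0.88534167 -0.67416849]
top [[299.8 222.9]
 [299.4 222.6]]
scene [[323.8 160.5]
 [323.7 157.1]]
```

View pics/d.png

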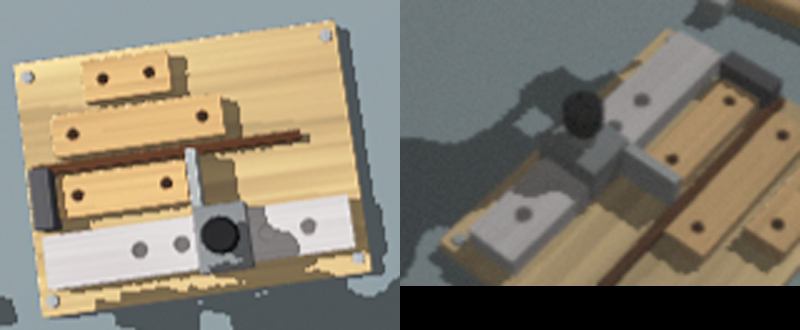

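The final view shows the knob at its predicted home height over hole 2, with two holes free ahead of the stop. The plate is just short of the middle piece, and nothing else has moved. Handing in.

```bash
python3 -c "
from cell import env
print(env.job_done())"
```

```text
the job is handed in; nothing more can be done
None
```

I set the stop to the 125 mm middle piece in the channel: its plunger is home in the third hole (80 mm travel), the other items look undisturbed, and I handed the job in at about 8.3 s of the 38 s allowed; no verdict was returned.

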